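# Find the socket that fits the clamp nut of the vial carrier

### The arm

A 6-joint arm with a two-finger parallel gripper is mounted at the origin on the work surface. World frame = base frame: x ahead of the robot, y to its left, z up, the work surface at z = 0. Lengths are in m, angles in rad, forces in N, time in s.
With the tool pointing down it reaches from about 0.35 to 0.775 m from the base axis. Payload 5.5 kg.
Tool frame: the origin (TCP) lies at the very end of the fingers, on their centre line; the grasp point (between the pads) lies 19 mm behind it; z points along the fingers, y is the direction in which the jaws open and shut (so a half turn about z gives the same grasp; the last joint's range is limited). The gripper opens to 85 mm and grips with 20 to 120 N. Pads are 22 mm wide; open, the fingers measure 114 mm over their backs; the gripper's body (76 mm by 85 mm) begins 54 mm behind the grasp point. The pads swing forward as they close: fully open they stand 13 mm farther back than shut.
Start: joints at [1.071, 0.313, 0.046, 1.304, 0, 1.431], TCP at [0.202, 0.538, 0.204] pointing down, gripper open.
Joint ranges: [-2.76, 2.76], [-0.86, 1.69], [-1.03, 1.26], [-2.2, 2.34], [-1.47, 1.5], [-3.14, 3.14]. Speed limits (rad/s): [2.57, 2.57, 3.14, 3.14, 3.14, 3.14].

### API

Orientations are given as a unit quaternion [w, x, y, z].
In Python, from workcell import get_state, vision, workorder, silhouettes, tip_of gives the robot as it stands.
- The arm moves only by the shell command python3 -m inch 'ROWS' [FORCE]. ROWS is JSON, a list of rows, each a list of 7 numbers: the shift along the tool's x, y, z in cm, then the turn, a rotation vector about the tool's x, y, z in degrees, then the finger opening in cm, from 0 to 8.54. In form: [[dx, dy, dz, rx, ry, rz, hand], ...]. A call has 1 to 5 rows; each row shifts and turns the commanded pose from where the row before left it, along the tool's axes as they then stand; what a row does not reach is not made up. A row lasts 1/10 s, in which the tool goes at most 50 mm and 8.59 degrees, less where a joint would pass 70% of its speed; a pose out of reach is approached as far as the arm can. A call with a gripper value outside its range is refused whole. The fingers move at their own pace and stop on an object; FORCE is the grip in N (left out, the last holds). Time passes only in rows, so rows that do not move let the fingers close. It gives the time, the measured TCP pose, the force and the opening at its end, in the units of the state.
- get_state(): the state, without advancing time (a new reading comes with each control period).
- vision.read_camera(name): name is "scene" or "top"; returns a dict with "pixels" (420x560x3 uint8, red, green, blue), "depth" (420x560 float32, m along the optical axis (not along the pixel's ray), 0 where there is no reading), "mtx" (3x3 intrinsics, pixels), "T" (4x4, takes a point from camera to world coordinates). Camera axes: x right, y up, looking along -z (the intrinsics and any distortion apply to the point x, -y, -z); pixel columns grow to the right and rows downward; lengths in m; the calibration is good to about 2 mm. A picture is of the moment at which its call begins.
- workorder.hand_in(): hands the job in, once; it reports no verdict.
Trained networks look in a picture, given as the dict that the camera call returned (one of the last four; its "shot" number tells which), for a name from the list of things; names that differ only in an ending like _2 or _b are one class to them, and where a whole thing is asked for, a point or a joint stands for the part that bears it (a point fixed in the world has none). Each returns a list of dicts, best first, with "confidence" (0 to 1); they miss things now and then, are a little off and sometimes report something else, mostly with a low value. They report only what shows in the picture. A call takes as long as a camera call. They do not tell look-alikes from the thing itself.
- silhouettes(picture, label): "mask" (420x560 bool, what is visible of it) and "location" ([column, row] in pixels, amid what is visible of it).
- tip_of(picture, label): "location" ([column, row] in pixels: a listed point, or the origin of a listed thing).
The state is a dict: "clock": time; "joint_pos": joint angles; "qvel": joint speeds; "tau": joint torques, N m; "tcp_pos": TCP position; "orientation": TCP orientation; "wrist_force": force on the tool from outside, world axes, zero at the start; "ft_torque": the same for the moment, N m; "finger_gap": finger opening in m.
Only numpy, scipy, OpenCV 4.12 (cv2) and the standard library are available. Lean on these libraries where they do the work, as an engineer would, in place of code of your own. Each camera call takes 0.05 s, during which the arm holds its last target.

### The job

Try the sockets from the blue tray on the brass clamp nut on top of the vial carrier and keep the one that fits: the smallest that slides all the way down over the nut. Finish while still gripping that socket, held upright and fully seated on the nut; do not let go of it. The other two sockets must be standing upright on the tray, and the bottle, the vial with the black cap and the orange box stay where they are.

Things in the scene. Friction and masses are not known exactly. Their poses are not given: they have to be found in the camera images.
- socket_small_mid (a point): Small socket, loose, 0.2-0.3 kg: steel cylinder 36 mm across, 45 mm high, green band; on top a dark square adapter 16 x 16 mm, 40 mm high, green top. Below, a hexagonal bore 26 mm across flats, 30 mm deep, open downwards. Point: on the axis, half-way up, 42.5 mm above the open rim; z up; x, y square to the adapter's sides, x also square to two of the bore's flats.
- socket_medium_mid (a point): Medium socket, loose, 0.2-0.3 kg: steel cylinder 44 mm across, 45 mm high, yellow band; on top a dark square adapter 16 x 16 mm, 40 mm high, yellow top. Below, a hexagonal bore 32 mm across flats, 30 mm deep, open downwards. Point: on the axis, half-way up, 42.5 mm above the open rim; z up; x, y square to the adapter's sides, x also square to two of the bore's flats.
- socket_large_mid (a point): Large socket, loose, 0.2-0.3 kg: steel cylinder 50 mm across, 45 mm high, red band; on top a dark square adapter 16 x 16 mm, 40 mm high, red top. Below, a hexagonal bore 38 mm across flats, 30 mm deep, open downwards. Point: on the axis, half-way up, 42.5 mm above the open rim; z up; x, y square to the adapter's sides, x also square to two of the bore's flats.
- nut_a_seat (a point): One of three fixed brass hex nuts, 20 mm high, 24, 30 or 36 mm across flats (which is not told: try), top 3 mm chamfered by 1.5 mm. Its socket's bore is 2 mm wider. Point: centre of its underside; z up, x square to two of its flats. The clamp nut is whichever sits on the carrier; the others are spares on the white stand.
- nut_b_seat (a point): One of three fixed brass hex nuts, 20 mm high, 24, 30 or 36 mm across flats (which is not told: try), top 3 mm chamfered by 1.5 mm. Its socket's bore is 2 mm wider. Point: centre of its underside; z up, x square to two of its flats. The clamp nut is whichever sits on the carrier; the others are spares on the white stand.
- nut_c_seat (a point): One of three fixed brass hex nuts, 20 mm high, 24, 30 or 36 mm across flats (which is not told: try), top 3 mm chamfered by 1.5 mm. Its socket's bore is 2 mm wider. Point: centre of its underside; z up, x square to two of its flats. The clamp nut is whichever sits on the carrier; the others are spares on the white stand.
- carrier_seat (a point): Centre of the flat top of the vial carrier (fixed, round, aluminium, 156 mm in diameter at its foot, ring of glass vials under a 124 mm clamp plate), 70 mm above the bench: the clamp nut sits here.
- tray: Fixed blue tray, 130 mm (its x) by 290 mm (its y), on which the three sockets stand in a row along its y, about 85 mm apart, in any order. Origin: centre of its underside; its floor is 6 mm above the bench, with a rim 12 mm high and 5 mm thick.
- spare_stand: Fixed white stand, 70 x 160 mm, 70 mm high, with the two spare nuts on top, 80 mm apart. Not to be used. Origin: centre of its underside.
- bottle: Bystander: white plastic bottle with blue cap, 56 mm in diameter, 130 mm high, loose. Origin: centre of its underside.
- sample_vial: Bystander: glass vial with black cap, 32 mm in diameter, 60 mm high, loose. Origin: centre of its underside.
- tip_box: Bystander: orange box with clear lid, 87 x 122 mm, 56 mm high, loose. Origin: centre of its underside.
Things that resemble listed ones, but are neither listed nor needed, are in the scene too. What is shaped like the part that bears socket_medium_mid but purple is not meant.

How it is judged:
At the end, for the whole second after the job is handed in: The socket whose bore is 2 mm wider than the carrier's nut is on that nut, within 4 mm of its axis, its rim within 3 mm of the carrier's top, within 4 degrees of upright, still and gripped by the fingers with over 3 N; the two other sockets stand untouched and upright on the tray's floor (((horizontal distance between nut_b_seat and carrier_seat below 0.01 m and horizontal distance between socket_small_mid and nut_b_seat below 0.004 m and z of socket_small_mid in the frame of nut_b_seat between 0.039 and 0.0455 m and angle between socket_small_mid's own z axis and vertical below 0.07 rad and contact force between the fingers and socket_small above 3 N and linear speed of socket_small below 0.02 m/s and angle between each of socket_medium_mid, socket_large_mid's own z axis and vertical below 0.1 rad and z of socket_medium_mid in the frame of tray between 0.044 and 0.053 m and x of socket_medium_mid in the frame of tray between -0.06 and 0.06 m and y of socket_medium_mid in the frame of tray between -0.14 and 0.14 m and contact force between the fingers and socket_medium below 0.1 N and z of socket_large_mid in the frame of tray between 0.044 and 0.053 m and x of socket_large_mid in the frame of tray between -0.06 and 0.06 m and y of socket_large_mid in the frame of tray between -0.14 and 0.14 m and contact force between the fingers and socket_large below 0.1 N) or (horizontal distance between nut_a_seat and carrier_seat below 0.01 m and horizontal distance between socket_medium_mid and nut_a_seat below 0.004 m and z of socket_medium_mid in the frame of nut_a_seat between 0.039 and 0.0455 m and angle between socket_medium_mid's own z axis and vertical below 0.07 rad and contact force between the fingers and socket_medium above 3 N and linear speed of socket_medium below 0.02 m/s and angle between each of socket_small_mid, socket_large_mid's own z axis and vertical below 0.1 rad and z of socket_small_mid in the frame of tray between 0.044 and 0.053 m and x of socket_small_mid in the frame of tray between -0.06 and 0.06 m and y of socket_small_mid in the frame of tray between -0.14 and 0.14 m and contact force between the fingers and socket_small below 0.1 N and z of socket_large_mid in the frame of tray between 0.044 and 0.053 m and x of socket_large_mid in the frame of tray between -0.06 and 0.06 m and y of socket_large_mid in the frame of tray between -0.14 and 0.14 m and contact force between the fingers and socket_large below 0.1 N) or (horizontal distance between nut_c_seat and carrier_seat below 0.01 m and horizontal distance between socket_large_mid and nut_c_seat below 0.004 m and z of socket_large_mid in the frame of nut_c_seat between 0.039 and 0.0455 m and angle between socket_large_mid's own z axis and vertical below 0.07 rad and contact force between the fingers and socket_large above 3 N and linear speed of socket_large below 0.02 m/s and angle between each of socket_small_mid, socket_medium_mid's own z axis and vertical below 0.1 rad and z of socket_small_mid in the frame of tray between 0.044 and 0.053 m and x of socket_small_mid in the frame of tray between -0.06 and 0.06 m and y of socket_small_mid in the frame of tray between -0.14 and 0.14 m and contact force between the fingers and socket_small below 0.1 N and z of socket_medium_mid in the frame of tray between 0.044 and 0.053 m and x of socket_medium_mid in the frame of tray between -0.06 and 0.06 m and y of socket_medium_mid in the frame of tray between -0.14 and 0.14 m and contact force between the fingers and socket_medium below 0.1 N))); the arm keeps its last pose, push and grip.
It fails at once if the bottle was shifted by more than 25 mm (distance of bottle from where it was at the start of the episode above 0.025 m).
It fails at once if the vial with the black cap was shifted by more than 25 mm (distance of sample_vial from where it was at the start of the episode above 0.025 m).
It fails at once if the orange box was shifted by more than 25 mm (distance of tip_box from where it was at the start of the episode above 0.025 m).
It also fails if it takes over 72 s, if anything falls off the work surface, if the arm or the gripper's body presses on something with over 40 N, if the wrist force passes 120 N, or if a joint passes its speed limit or range.

## Working session

There is one attempt and no reset: what is moved stays moved. The work goes in short steps, Python scripts to look and compute and a shell command to move; the robot and the scene stay as the last step left them, time stands still between calls to the robot, and variables do not carry over. Pictures are saved under pics/ and viewed, and the job is handed in when it is done.

```bash
mkdir -p pics; cat > h.py <<'E'
import numpy as np, cv2
from workcell import get_state, vision, workorder, silhouettes, tip_of
def save(p,n): cv2.imwrite('pics/'+n+'.png',cv2.cvtColor(p['pixels'],cv2.COLOR_RGB2BGR))
def world(p,u,v,d=None):
    if d is None:d=p['depth'][int(round(v)),int(round(u))]
    K=p['mtx'];c=np.array([(u-K[0,2])/K[0,0]*d,-(v-K[1,2])/K[1,1]*d,-d,1.])
    return (p['T']@c)[:3]
def cloud(p):
    d=p['depth'];v,u=np.indices(d.shape);K=p['mtx']
    c=np.stack([(u-K[0,2])/K[0,0]*d,-(v-K[1,2])/K[1,1]*d,-d,np.ones_like(d)],-1)
    w=(c@p['T'].T)[...,:3]; w[d==0]=np.nan; return w
def atz(p,u,v,z):
    a=world(p,u,v,1.);o=p['T'][:3,3];t=(z-o[2])/(a[2]-o[2]);return o+t*(a-o)
E
python3 - <<'E'
from h import *
s=get_state();print({k:np.round(v,3) for k,v in s.items()})
for c in ['scene','top']:
    p=vision.read_camera(c);save(p,c+'0');print(c,p['T'].round(3).tolist(),p['mtx'].tolist(),[k for k in p])
    for n in ['socket_small_mid','socket_medium_mid','socket_large_mid','nut_a_seat','carrier_seat','tray','bottle','sample_vial','tip_box','spare_stand']:
        print(n,[(np.round(r['location'],1).tolist(),round(r['confidence'],2)) for r in tip_of(p,n)][:5])
E
```

```text
{'clock': np.float64(0.0), 'joint_pos': array([ 1.071,  0.314,  0.045,  1.304, -0.   ,  1.431]), 'qvel': array([ 0.001, -0.001,  0.001,  0.001,  0.002,  0.   ]), 'tau': array([-0.0000e+00, -4.8063e+01,  2.9854e+01,  1.9000e-02, -0.0000e+00,
        0.0000e+00]), 'tcp_pos': array([0.202, 0.538, 0.203]), 'orientation': array([-0.   ,  0.179,  0.984, -0.001]), 'wrist_force': array([-0.065, -0.069, -0.19 ]), 'ft_torque': array([ 0.003,  0.036, -0.009]), 'finger_gap': np.float64(0.085)}
scene [[0.855, -0.41, 0.318, 0.932], [0.518, 0.697, -0.496, -0.529], [-0.018, 0.589, 0.808, 1.091], [0.0, 0.0, 0.0, 1.0]] [[481.6071859890143, 0.0, 280.3735957315458], [0.0, 481.6071859890143, 207.21309819688037], [0.0, 0.0, 1.0]] ['pixels', 'depth', 'mtx', 'T', 'shot']
socket_small_mid [([228.5, 281.6], 0.84)]
socket_medium_mid [([185.5, 256.6], 0.68), ([201.6, 304.6], 0.61)]
socket_large_mid [([181.7, 338.3], 0.79)]
nut_a_seat [([283.9, 190.5], 0.47)]
carrier_seat [([285.0, 190.4], 0.77)]
tray [([208.4, 315.0], 0.89), ([182.5, 337.3], 0.33)]
bottle [([286.9, 137.9], 0.85)]
sample_vial [([388.4, 223.8], 0.73)]
tip_box [([292.5, 369.6], 0.72), ([177.3, 339.0], 0.45)]
spare_stand []
top [[0.006, 0.998, -0.059, 0.493], [-1.0, 0.004, -0.026, 0.058], [-0.026, 0.059, 0.998, 1.001], [0.0, 0.0, 0.0, 1.0]] [[420.74856749832657, 0.0, 282.4399726276729], [0.0, 420.74856749832657, 207.97346067995844], [0.0, 0.0, 1.0]] ['pixels', 'depth', 'mtx', 'T', 'shot']
socket_small_mid [([383.0, 217.7], 0.62)]
socket_medium_mid [([381.5, 282.2], 0.89), ([414.8, 226.5], 0.57)]
socket_large_mid [([455.8, 226.9], 0.64)]
nut_a_seat [([250.3, 227.7], 0.49)]
carrier_seat [([250.0, 227.1], 0.94)]
tray [([411.7, 220.9], 0.68)]
bottle [([159.5, 288.0], 0.87)]
sample_vial [([214.0, 114.4], 0.76), ([248.6, 225.1], 0.58)]
tip_box [([247.4, 226.1], 0.7), ([409.3, 124.4], 0.69), ([252.6, 226.8], 0.28), ([412.2, 220.5], 0.28)]
spare_stand [([305.6, 121.2], 0.88)]
```

View pics/scene0.png

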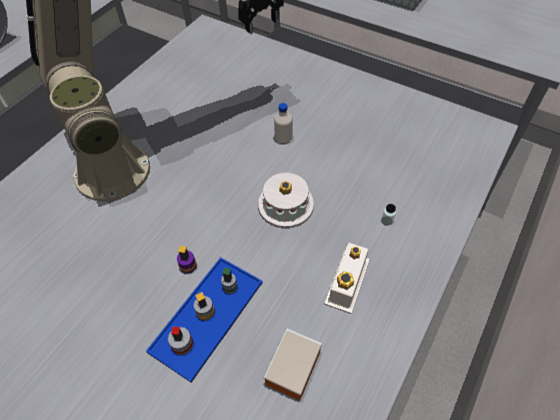

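View pics/top0.png

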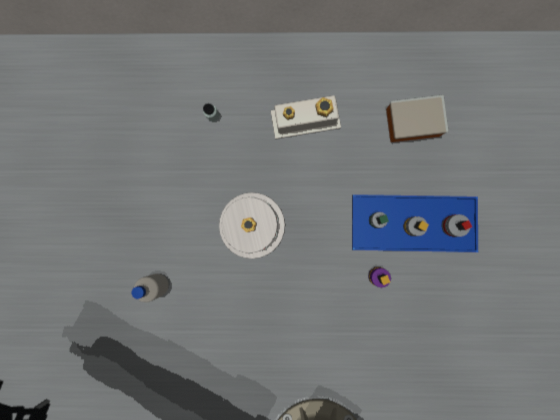

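The scene picture shows green, yellow and red sockets at (229,281), (203,306) and (180,339) on the tray, with a purple look-alike off the tray at (186,259). The clamp nut is at (285,187) and the spares are at (355,252) and (346,280). In the top picture the same things are at (380,218), (418,226), (460,226), purple (381,278), nut (249,225), spares (289,112) and (325,106). Next I'll measure and take close crops.

```bash
cat > m.py <<'E'
from h import *
p=vision.read_camera('top');q=vision.read_camera('scene')
def crop(p,u,v,r,n):
    im=cv2.cvtColor(p['pixels'],cv2.COLOR_RGB2BGR)[v-r:v+r,u-r:u+r];return cv2.resize(im,(260,260),interpolation=cv2.INTER_CUBIC)
a=np.hstack([crop(p,249,225,20,''),crop(p,289,112,20,''),crop(p,325,106,20,'')])
b=np.hstack([crop(p,380,218,20,''),crop(p,418,226,20,''),crop(p,458,226,20,'')])
cv2.imwrite('pics/crops1.png',np.vstack([a,b]))
w=cloud(p);w2=cloud(q)
for nm,W in (('top',w),('scene',w2)):
    for n,(x,y) in dict(nut=(0,0)).items(): pass
    Z=W[...,2]
    print(nm)
    if nm=='top': P=[(380,218),(418,226),(462,226),(249,225),(289,112),(325,106),(381,278)]
    else: P=[(228,271),(201,299),(176,330),(285,186),(355,251),(346,279),(183,251)]
    for (u,v) in P:
        c=W[v,u]; sl=W[v-12:v+13,u-12:u+13].reshape(-1,3)
        zt=np.nanmax(sl[:,2]);m=sl[np.abs(sl[:,2]-zt)<.006]
        print((u,v),c.round(3),'top z',zt.round(3),len(m),((m.min(0)+m.max(0))/2).round(4),np.ptp(m,axis=0).round(3))
E
python3 m.py
```

```text
top
(380, 218) [ 0.526 -0.128  0.091] top z 0.095 52 [ 0.5261 -0.1354  0.0916] [0.017 0.02  0.006]
(418, 226) [ 0.509 -0.209  0.091] top z 0.094 59 [ 0.5115 -0.2198  0.0917] [0.021 0.021 0.006]
(462, 226) [ 0.51  -0.306  0.081] top z 0.096 47 [ 0.5141 -0.3124  0.0927] [0.021 0.019 0.006]
(249, 225) [0.509 0.154 0.094] top z 0.095 89 [0.5117 0.1564 0.0925] [0.026 0.026 0.006]
(289, 112) [0.757 0.069 0.094] top z 0.097 43 [0.761  0.0699 0.0938] [0.02  0.015 0.006]
(325, 106) [ 0.77  -0.01   0.094] top z 0.098 76 [ 0.7743 -0.0067  0.0945] [0.034 0.028 0.006]
(381, 278) [ 0.397 -0.131  0.083] top z 0.089 45 [ 0.3952 -0.1381  0.0865] [0.017 0.019 0.006]
scene
(228, 271) [ 0.528 -0.135  0.086] top z 0.093 38 [ 0.5262 -0.1384  0.0906] [0.018 0.019 0.006]
(201, 299) [ 0.517 -0.226  0.089] top z 0.094 48 [ 0.5114 -0.2238  0.0906] [0.021 0.017 0.006]
(176, 330) [ 0.515 -0.314  0.09 ] top z 0.096 32 [ 0.5146 -0.3168  0.0929] [0.019 0.02  0.006]
(285, 186) [0.514 0.149 0.091] top z 0.097 19 [0.5131 0.1509 0.0945] [0.021 0.02  0.006]
(355, 251) [0.762 0.06  0.097] top z 0.097 18 [0.7635 0.0662 0.0944] [0.011 0.013 0.006]
(346, 279) [ 0.777 -0.015  0.092] top z 0.096 63 [ 0.7721 -0.0129  0.0932] [0.028 0.033 0.006]
(183, 251) [ 0.401 -0.146  0.086] top z 0.089 30 [ 0.3954 -0.1427  0.0858] [0.018 0.018 0.006]
```

```bash
sleep 0.1
```

```text
(no output)
```

View pics/crops1.png

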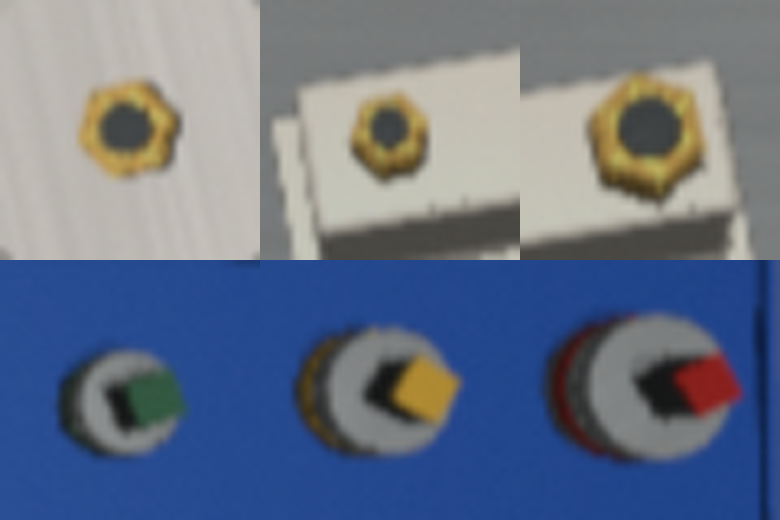

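The crops show that the clamp nut (249,225) is clearly mid-sized between the spares (289,112) small and (325,106) large, so it is the 30 mm nut. The candidates are green (380,218), yellow (418,226), red (460,226) and the purple look-alike (381,278) off the tray. I choose the yellow-topped one on the tray, since the purple one is excluded. Next are precise centres and angles.

```bash
cat > m2.py <<'E'
from h import *
def ymask(p,box,lo,hi):
    hsv=cv2.cvtColor(p['pixels'],cv2.COLOR_RGB2HSV);m=cv2.inRange(hsv,lo,hi);z=np.zeros_like(m);u0,v0,u1,v1=box;z[v0:v1,u0:u1]=m[v0:v1,u0:u1];return z
def big(m):
    n,l,s,c=cv2.connectedComponentsWithStats(m);i=1+np.argmax(s[1:,4]);return (l==i).astype(np.uint8)
def rectify(p,c,z,R=.035,s=5000):
    # rectified top-down view of plane z: pixel-> x right=+x, down=+y ; s px/m
    N=int(2*R*s);pts=np.array([[c[0]-R,c[1]-R,z],[c[0]+R,c[1]-R,z],[c[0]+R,c[1]+R,z],[c[0]-R,c[1]+R,z]])
    cc=(np.linalg.inv(p['T'])@np.c_[pts,np.ones(4)].T).T
    uv=np.c_[p['mtx'][0,0]*cc[:,0]/-cc[:,2]+p['mtx'][0,2],p['mtx'][1,1]*-cc[:,1]/-cc[:,2]+p['mtx'][1,2]].astype(np.float32)
    H=cv2.getPerspectiveTransform(uv,np.float32([[0,0],[N,0],[N,N],[0,N]]))
    return cv2.warpPerspective(cv2.cvtColor(p['pixels'],cv2.COLOR_RGB2BGR),H,(N,N),flags=cv2.INTER_CUBIC)
E
cat > m3.py <<'E'
from m2 import *
rows=[]
for c in ['top','scene']:
    p=vision.read_camera(c);out=[]
    for nm,ctr,z in (('yel',(.5115,-.222),.091),('nut',(.5125,.153),.090)):
        im=rectify(p,ctr,z,.03,4000);hsv=cv2.cvtColor(im,cv2.COLOR_BGR2HSV)
        m=cv2.inRange(hsv,(15,120,110),(32,255,255))
        if nm=='nut':
            n=m
        m=big(m);cs,_=cv2.findContours(m,cv2.RETR_EXTERNAL,cv2.CHAIN_APPROX_NONE);k=max(cs,key=cv2.contourArea)
        r=cv2.minAreaRect(k);h=cv2.convexHull(k);M=cv2.moments(h)
        f=lambda u,v:(ctr[0]-.03+u/4000,ctr[1]-.03+v/4000)
        print(c,nm,'rect c',np.round(f(*r[0]),4),'size mm',np.round(np.array(r[1])/4,1),'ang',round(r[2],1),'hull c',np.round(f(M['m10']/M['m00'],M['m01']/M['m00']),4))
        # calipers width
        hp=h[:,0,:].astype(float)
        wid=[(np.ptp(hp@[np.cos(t),np.sin(t)])/4) for t in np.radians(range(180))]
        if nm=='nut':
            ws=[np.mean([wid[(a+60*k)%180] for k in range(3)]) for a in range(60)]
            print(' min width angle mod60',np.argmin(ws),min(ws),'max',np.argmax(ws),max(ws))
        cv2.drawContours(im,[h],-1,(255,0,255),1);out.append(im)
    rows.append(np.hstack(out))
cv2.imwrite('pics/rect1.png',np.vstack(rows))
E
python3 m3.py
```

```text
top yel rect c [ 0.5104 -0.2194] size mm [16.6 16.9] ang 59.3 hull c [ 0.5104 -0.2194]
top nut rect c [0.5107 0.1562] size mm [27.7 31.6] ang 15.5 hull c [0.5108 0.156 ]
 min width angle mod60 15 28.475510828431705 max 43 31.02763123401249
scene yel rect c [ 0.5117 -0.2233] size mm [16.6 17.5] ang 59.9 hull c [ 0.5119 -0.2232]
scene nut rect c [0.5141 0.1512] size mm [29.4 29.4] ang 26.0 hull c [0.5143 0.1506]
 min width angle mod60 26 30.806224031444515 max 47 32.35932610756934
```

View pics/rect1.png

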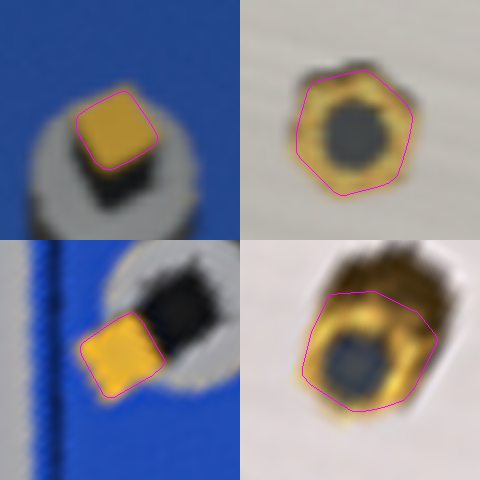

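Both views agree to about 4 mm. Socket: (0.511,-0.221), adapter faces at -30.5° mod 90. Nut: (0.512,0.1535), flats at about 14° mod 60. I'll write a planner that prints the needed rows.

```bash
cat > plan.py <<'E'
import sys
from h import *
from scipy.spatial.transform import Rotation as R
# usage: plan.py x y z jawdeg maxcm maxdeg hand
def plan(x,y,z,jaw,maxcm=4.5,maxdeg=8,hand=8.5,pos=None,rot=None):
    s=get_state();p=np.array(s['tcp_pos']);q=s['orientation'];r=R.from_quat([q[1],q[2],q[3],q[0]])
    a=np.radians(jaw)
    best=None
    for k in (0,np.pi):
        yy=np.array([np.cos(a+k),np.sin(a+k),0]);zz=np.array([0,0,-1.]);xx=np.cross(yy,zz)
        t=R.from_matrix(np.c_[xx,yy,zz]);d=(r.inv()*t).as_rotvec()
        if best is None or np.linalg.norm(d)<np.linalg.norm(best[1]):best=(t,d)
    t,d=best;tgt=np.array([x,y,z])
    n=max(1,int(np.ceil(max(np.linalg.norm(tgt-p)*100/maxcm,np.degrees(np.linalg.norm(d))/maxdeg))))
    print('dist mm',((tgt-p)*1000).round(1),'rot',np.degrees(d).round(2),'n',n,'jaw now',np.degrees(np.arctan2(*r.as_matrix()[:2,1][::-1])).round(2),'j',np.round(s['joint_pos'],2),'t',s['clock'],'F',np.round(s['wrist_force'],1),'gap',s['finger_gap'])
    for i in range(n):
        dp=(tgt-p)/(n-i);rv=(r.inv()*t).as_rotvec()/(n-i)
        row=np.r_[r.inv().apply(dp)*100,np.degrees(rv)].round(2)
        print([float(v) for v in row]+[hand],end=', ' if (i+1)%5 else '\n')
        p=p+r.apply(row[:3]/100);r=r*R.from_rotvec(np.radians(row[3:]))
    print()
if __name__=='__main__': plan(*map(float,sys.argv[1:]))
E
python3 plan.py .511 -.221 .2 -30.5
```

```text
dist mm [ 308.5 -759.2   -4. ] rot [ 1.000e-02  1.000e-02 -8.011e+01] n 19 jaw now 69.39 j [ 1.07  0.31  0.05  1.3  -0.    1.43] t 1.3 F [ 0.2  0.2 -0.1] gap 0.08496184283812308
[-2.93, -3.17, 0.02, 0.0, 0.0, -4.22, 8.5], [-2.69, -3.38, 0.02, 0.0, 0.0, -4.22, 8.5], [-2.43, -3.56, 0.02, 0.0, 0.0, -4.22, 8.5], [-2.16, -3.73, 0.02, 0.0, 0.0, -4.22, 8.5], [-1.88, -3.88, 0.02, 0.0, 0.0, -4.22, 8.5]
[-1.59, -4.01, 0.02, 0.0, 0.0, -4.22, 8.5], [-1.29, -4.12, 0.02, 0.0, 0.0, -4.21, 8.5], [-0.98, -4.2, 0.02, 0.0, 0.0, -4.22, 8.5], [-0.67, -4.26, 0.02, 0.0, 0.0, -4.21, 8.5], [-0.36, -4.3, 0.02, 0.0, 0.0, -4.22, 8.5]
[-0.04, -4.31, 0.02, 0.0, 0.0, -4.21, 8.5], [0.27, -4.3, 0.02, 0.0, 0.0, -4.22, 8.5], [0.59, -4.27, 0.02, 0.0, 0.0, -4.21, 8.5], [0.9, -4.22, 0.02, 0.0, 0.0, -4.22, 8.5], [1.21, -4.14, 0.02, 0.0, 0.0, -4.21, 8.5]
[1.51, -4.04, 0.02, 0.0, 0.0, -4.22, 8.5], [1.81, -3.92, 0.03, 0.0, 0.0, -4.21, 8.5], [2.09, -3.77, 0.02, 0.0, 0.0, -4.22, 8.5], [2.36, -3.61, 0.03, -0.0, 0.01, -4.21, 8.5],
```

```bash
sed -i 's/for k in (0,np.pi):/for k in (0,):/' plan.py; python3 plan.py .511 -.221 .2 -30.5
```

```text
dist mm [ 308.5 -759.2   -4. ] rot [ 1.000e-02 -1.000e-02  9.989e+01] n 19 jaw now 69.39 j [ 1.07  0.31  0.05  1.3  -0.    1.43] t 1.3 F [ 0.2  0.2 -0.1] gap 0.08496184283812308
[-2.93, -3.17, 0.02, 0.0, -0.0, 5.26, 8.5], [-3.2, -2.89, 0.02, 0.0, -0.0, 5.26, 8.5], [-3.46, -2.58, 0.02, 0.0, -0.0, 5.26, 8.5], [-3.68, -2.25, 0.02, 0.0, -0.0, 5.26, 8.5], [-3.87, -1.91, 0.02, 0.0, -0.0, 5.26, 8.5]
[-4.03, -1.54, 0.02, 0.0, -0.0, 5.26, 8.5], [-4.15, -1.17, 0.02, 0.0, -0.0, 5.26, 8.5], [-4.24, -0.78, 0.02, 0.0, -0.0, 5.26, 8.5], [-4.3, -0.39, 0.02, 0.0, -0.0, 5.26, 8.5], [-4.31, 0.0, 0.02, 0.0, -0.0, 5.25, 8.5]
[-4.29, 0.4, 0.02, 0.0, -0.0, 5.26, 8.5], [-4.24, 0.79, 0.02, 0.0, -0.0, 5.25, 8.5], [-4.15, 1.18, 0.02, 0.0, -0.0, 5.26, 8.5], [-4.02, 1.55, 0.02, 0.0, -0.0, 5.25, 8.5], [-3.87, 1.91, 0.02, 0.0, -0.0, 5.26, 8.5]
[-3.67, 2.26, 0.02, 0.0, -0.0, 5.25, 8.5], [-3.45, 2.59, 0.03, 0.0, -0.0, 5.26, 8.5], [-3.2, 2.89, 0.02, 0.0, -0.0, 5.25, 8.5], [-2.93, 3.18, 0.03, 0.0, -0.01, 5.26, 8.5],
```

```bash
python3 -m inch '[[-2.9,-3.2,0,0,0,5.3,7],[-3.2,-2.9,0,0,0,5.3,7],[-3.5,-2.6,0,0,0,5.3,7],[-3.7,-2.3,0,0,0,5.3,7],[-3.9,-1.9,0,0,0,5.3,7]]'
python3 -m inch '[[-4.0,-1.5,0,0,0,5.3,7],[-4.2,-1.2,0,0,0,5.3,7],[-4.2,-0.8,0,0,0,5.3,7],[-4.3,-0.4,0,0,0,5.3,7],[-4.3,0,0,0,0,5.3,7]]'
python3 plan.py .511 -.221 .2 -30.5
```

```text
clock: 1.8
tcp_pos: [0.2836, 0.3354, 0.2041]
orientation: [0.0, 0.401, 0.916, 0.0]
wrist_force: [0.5, 0.1, -0.6]
finger_gap: 0.07
clock: 2.3
tcp_pos: [0.3636, 0.1353, 0.2043]
orientation: [0.0, 0.601, 0.8, 0.0]
wrist_force: [0.5, 0.8, -0.1]
finger_gap: 0.0696
dist mm [ 147.4 -356.3   -4.3] rot [ 7.000e-02 -3.000e-02  4.668e+01] n 9 jaw now 16.18 j [ 0.15 -0.05 -0.38  1.24  0.    1.44] t 2.3 F [ 0.5  0.8 -0.1] gap 0.06964917696585768
[-4.26, 0.47, 0.05, 0.01, -0.0, 5.19, 8.5], [-4.2, 0.85, 0.05, 0.01, -0.0, 5.19, 8.5], [-4.1, 1.23, 0.05, 0.01, -0.0, 5.19, 8.5], [-3.98, 1.6, 0.05, 0.01, -0.0, 5.18, 8.5], [-3.82, 1.95, 0.05, 0.0, -0.0, 5.19, 8.5]
[-3.62, 2.28, 0.05, 0.01, -0.01, 5.18, 8.5], [-3.4, 2.6, 0.05, 0.0, -0.0, 5.19, 8.5], [-3.16, 2.9, 0.04, 0.01, -0.01, 5.18, 8.5], [-2.88, 3.18, 0.05, 0.0, -0.0, 5.19, 8.5],
```

```bash
python3 -m inch '[[-4.2,0.5,0,0,0,5.2,6],[-4.2,0.85,0,0,0,5.2,6],[-4.1,1.2,0,0,0,5.2,6],[-4.0,1.6,0,0,0,5.2,6],[-3.8,1.95,0,0,0,5.2,6]]' >/dev/null
python3 -m inch '[[-3.6,2.3,0,0,0,5.2,6],[-3.4,2.6,0,0,0,5.2,6],[-3.2,2.9,0,0,0,5.2,6],[-2.9,3.2,0,0,0,5.2,6],[0,0,0,0,0,0,6]]'
python3 plan.py .511 -.221 .13 -30.5
python3 - <<'E'
from h import *
for c in ['top','scene']:
    p=vision.read_camera(c);save(p,c+'1')
E
```

```text
clock: 3.3
tcp_pos: [0.5133, -0.2238, 0.203]
orientation: [0.001, 0.869, 0.494, 0.0]
wrist_force: [-0.3, -0.5, -0.1]
finger_gap: 0.0597
dist mm [ -2.3   2.8 -73. ] rot [ 0.09  0.05 -0.27] n 2 jaw now -30.77 j [-0.55  0.28  0.    1.29 -0.    1.55] t 3.3 F [-0.3 -0.5 -0.1] gap 0.05974655735533843
[0.06, -0.18, 3.65, 0.05, 0.02, -0.14, 8.5], [0.07, -0.17, 3.65, 0.04, 0.03, -0.13, 8.5],
```

View pics/scene1.png

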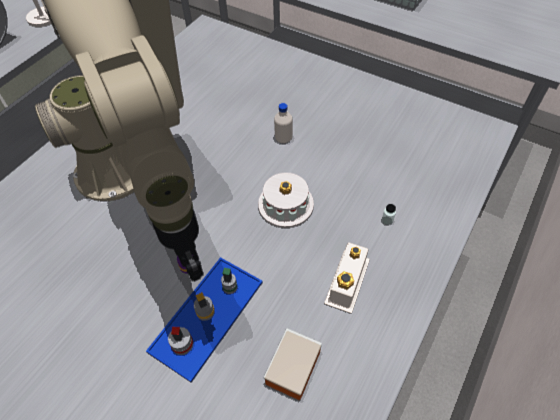

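The fingers hover at about (195,268), over the yellow socket at (203,305), with the neighbours clear. I'll go down to 0.13, then to grasp height.

```bash
python3 -m inch '[[0.1,-0.2,3.6,0,0,-0.1,5],[0.1,-0.2,3.6,0,0,-0.1,5],[0,0,0,0,0,0,5]]' 
python3 plan.py .511 -.221 .057 -30.5 3
python3 - <<'E'
from h import *
o=[]
for c,(u,v) in (('top',(415,225)),('scene',(200,290))):
    p=vision.read_camera(c);im=cv2.cvtColor(p['pixels'],cv2.COLOR_RGB2BGR);o.append(cv2.resize(im[v-50:v+50,u-50:u+50],(400,400),interpolation=cv2.INTER_CUBIC))
cv2.imwrite('pics/c2.png',np.hstack(o))
E
```

```text
clock: 3.7
tcp_pos: [0.5051, -0.2113, 0.1277]
orientation: [-0.004, 0.866, 0.499, -0.002]
wrist_force: [-0.9, 0.7, -0.2]
finger_gap: 0.0501
dist mm [  5.9  -9.7 -70.7] rot [-0.56 -0.03  0.41] n 3 jaw now -30.09 j [-0.54  0.3  -0.16  1.12  0.    1.55] t 3.7 F [-0.9  0.7 -0.2] gap 0.05008051008397173
[-0.18, 0.35, 2.35, -0.19, -0.01, 0.14, 8.5], [-0.18, 0.35, 2.36, -0.19, -0.01, 0.13, 8.5], [-0.18, 0.34, 2.35, -0.18, -0.01, 0.14, 8.5],
```

View pics/c2.png

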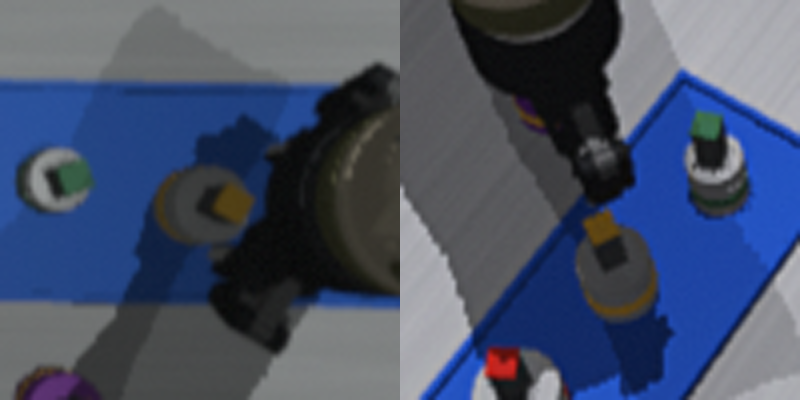

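```bash
python3 plan.py .511 -.221 .057 -30.5 3;python3 -m inch '[[0,0,0,0,0,0,5]]';python3 -m inch '[[0,0,0,0,0,0,5]]'; python3 plan.py .511 -.221 .057 -30.5 3
```

```text
dist mm [  2.4  -7.2 -75.6] rot [-0.07 -0.01  0.38] n 3 jaw now -30.12 j [-0.54  0.3  -0.15  1.12  0.    1.55] t 3.8 F [0.7 0.4 0.6] gap 0.0500208279857277
[-0.17, 0.19, 2.52, -0.02, -0.0, 0.13, 8.5], [-0.17, 0.2, 2.52, -0.03, -0.01, 0.13, 8.5], [-0.16, 0.19, 2.52, -0.02, -0.0, 0.12, 8.5], 
clock: 3.9
tcp_pos: [0.5104, -0.2152, 0.1343]
orientation: [0.001, 0.867, 0.499, 0.001]
wrist_force: [-0.2, 0.2, -0.8]
finger_gap: 0.05
clock: 4.0
tcp_pos: [0.5106, -0.2156, 0.1343]
orientation: [0.002, 0.867, 0.499, 0.001]
wrist_force: [-0.5, 0.7, -0.5]
finger_gap: 0.05
dist mm [  0.4  -5.4 -77.3] rot [ 0.23 -0.    0.32] n 3 jaw now -30.18 j [-0.54  0.3  -0.15  1.12  0.    1.55] t 4.0 F [-0.5  0.7 -0.5] gap 0.05003058473449167
[-0.15, 0.09, 2.58, 0.08, -0.0, 0.11, 8.5], [-0.15, 0.1, 2.58, 0.07, -0.0, 0.11, 8.5], [-0.14, 0.1, 2.57, 0.08, -0.0, 0.1, 8.5],
```

```bash
python3 -m inch '[[-0.15,0.1,2.6,0,0,0.1,5],[-0.15,0.1,2.5,0,0,0.1,5],[-0.15,0.1,2.0,0,0,0.1,5],[0,0,0.6,0,0,0,5],[0,0,0,0,0,0,5]]' 30; python3 -m inch '[[0,0,0,0,0,0,5],[0,0,0,0,0,0,5]]'
python3 plan.py .511 -.221 .057 -30.5 3
python3 - <<'E'
from h import *
o=[]
for c,(u,v) in (('top',(415,225)),('scene',(200,290))):
    p=vision.read_camera(c);im=cv2.cvtColor(p['pixels'],cv2.COLOR_RGB2BGR);o.append(cv2.resize(im[v-50:v+50,u-50:u+50],(400,400),interpolation=cv2.INTER_CUBIC))
cv2.imwrite('pics/c3.png',np.hstack(o))
E
```

```text
clock: 4.5
tcp_pos: [0.5095, -0.2205, 0.0552]
orientation: [-0.0, 0.868, 0.496, -0.0]
wrist_force: [0.4, 0.1, 0.2]
finger_gap: 0.0498
clock: 4.7
tcp_pos: [0.5106, -0.2211, 0.0565]
orientation: [0.001, 0.868, 0.496, 0.001]
wrist_force: [0.1, -0.1, 0.5]
finger_gap: 0.0501
dist mm [0.4 0.1 0.5] rot [ 0.15 -0.   -0.01] n 1 jaw now -30.51 j [-0.55  0.36 -0.26  0.95  0.    1.55] t 4.7 F [ 0.1 -0.1  0.5] gap 0.05012258982047541
[0.03, 0.03, -0.05, 0.15, -0.0, -0.01, 8.5],
```

View pics/c3.png

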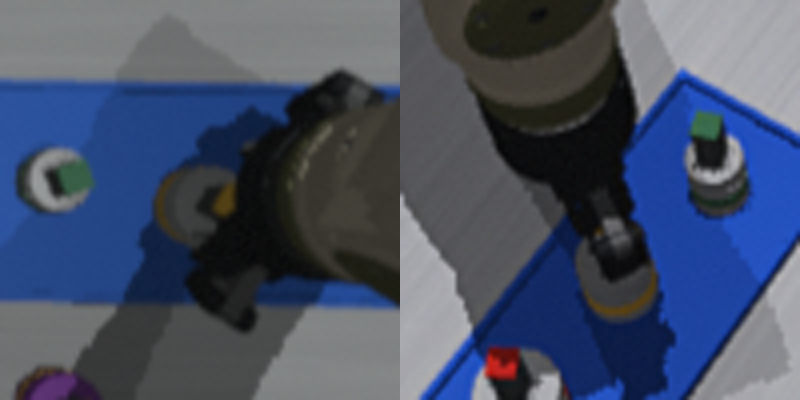

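The fingers straddle the adapter (the yellow top is just visible between them, scene crop (600,240)) without touching the neighbours. I'll close.

```bash
python3 -m inch '[[0,0,0,0,0,0,3],[0,0,0,0,0,0,1],[0,0,0,0,0,0,1],[0,0,0,0,0,0,1],[0,0,0,0,0,0,1]]' 60; python3 -m inch '[[0,0,0,0,0,0,1],[0,0,0,0,0,0,1]]'
```

```text
clock: 5.3
tcp_pos: [0.51, -0.2208, 0.0554]
orientation: [0.0, 0.868, 0.496, 0.0]
wrist_force: [0.7, -0.7, 2.8]
finger_gap: 0.014
clock: 5.5
tcp_pos: [0.5099, -0.2208, 0.0554]
orientation: [0.0, 0.868, 0.496, 0.0]
wrist_force: [1.9, 0.8, 4.1]
finger_gap: 0.0137
```

```bash
python3 -m inch '[[0,0,-1,0,0,0,1],[0,0,-3,0,0,0,1],[0,0,-3,0,0,0,1],[0,0,-3,0,0,0,1],[0,0,-3,0,0,0,1]]'; python3 -m inch '[[0,0,-1,0,0,0,1],[0,0,0,0,0,0,1],[0,0,0,0,0,0,1]]'
python3 - <<'E'
from h import *
for c in ('top','scene'):
    p=vision.read_camera(c);save(p,c+'4')
o=[]
im=cv2.cvtColor(p['pixels'],cv2.COLOR_RGB2BGR);u,v=170,250;cv2.imwrite('pics/c4.png',cv2.resize(im[v-70:v+70,u-70:u+70],(560,560),interpolation=cv2.INTER_CUBIC))
E
```

```text
clock: 6.0
tcp_pos: [0.5084, -0.2199, 0.1856]
orientation: [-0.001, 0.868, 0.496, -0.001]
wrist_force: [0.5, -0.6, -2.6]
finger_gap: 0.0137
clock: 6.3
tcp_pos: [0.5087, -0.2201, 0.1934]
orientation: [-0.001, 0.868, 0.496, -0.001]
wrist_force: [-1.1, -0.0, -2.8]
finger_gap: 0.0135
```

View pics/c4.png

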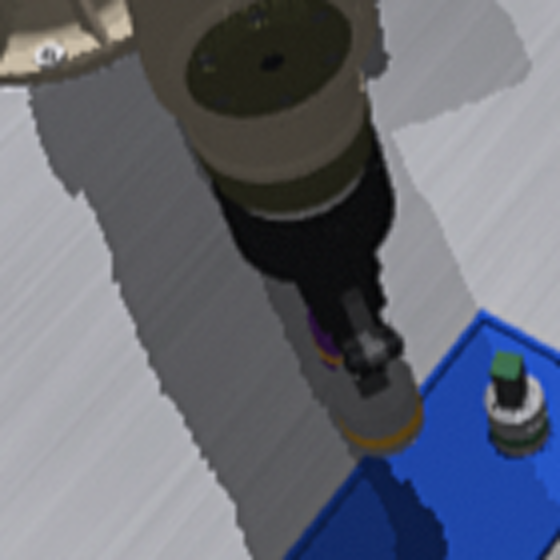

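View pics/top4.png

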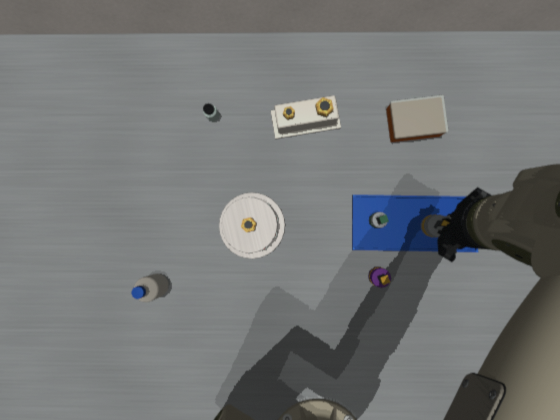

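Lifted: weight is 2.7 N and it hangs upright, with the yellow band visible at the scene crop (385,435). I'll carry it to above the nut, jaw -16.5° first.

```bash
python3 plan.py .511 .154 .194 -16.5 4.3 8 1
```

```text
dist mm [  2.6 373.9   1.2] rot [ -0.22  -0.04 -14.02] n 9 jaw now -30.52 j [-0.55  0.28 -0.03  1.27  0.    1.55] t 6.4 F [-0.3  0.3 -2.3] gap 0.013707612315381947
[3.59, -2.08, -0.0, -0.02, -0.0, -1.56, 1.0], [3.65, -1.99, -0.01, -0.02, -0.0, -1.56, 1.0], [3.7, -1.89, -0.01, -0.03, -0.01, -1.56, 1.0], [3.75, -1.78, -0.01, -0.02, -0.0, -1.56, 1.0], [3.8, -1.68, -0.01, -0.03, -0.01, -1.56, 1.0]
[3.84, -1.58, -0.01, -0.02, -0.0, -1.55, 1.0], [3.89, -1.47, -0.01, -0.03, -0.01, -1.56, 1.0], [3.92, -1.37, -0.01, -0.02, -0.0, -1.55, 1.0], [3.96, -1.25, -0.0, -0.03, -0.01, -1.56, 1.0],
```

```bash
python3 -m inch '[[3.6,-2.1,0,0,0,-1.6,1],[3.6,-2.0,0,0,0,-1.6,1],[3.7,-1.9,0,0,0,-1.6,1],[3.7,-1.8,0,0,0,-1.5,1],[3.8,-1.7,0,0,0,-1.5,1]]' >/dev/null; python3 -m inch '[[3.8,-1.6,0,0,0,-1.6,1],[3.9,-1.5,0,0,0,-1.5,1],[3.9,-1.4,0,0,0,-1.6,1],[3.0,-1.0,0,0,0,-1.5,1],[0.9,-0.3,0,0,0,0,1]]'; python3 -m inch '[[0,0,0,0,0,0,1],[0,0,0,0,0,0,1],[0,0,0,0,0,0,1]]'
python3 plan.py .511 .154 .155 -16.5 4.3 8 1
```

```text
clock: 7.4
tcp_pos: [0.5076, 0.1551, 0.1934]
orientation: [-0.001, 0.8, 0.6, -0.001]
wrist_force: [0.6, -0.4, -1.8]
finger_gap: 0.0137
clock: 7.7
tcp_pos: [0.5089, 0.1509, 0.1946]
orientation: [-0.0, 0.802, 0.597, -0.0]
wrist_force: [-0.5, -0.7, -1.6]
finger_gap: 0.014
dist mm [  2.1   3.1 -39.6] rot [-0.04  0.04 -0.12] n 1 jaw now -16.62 j [ 0.14  0.23 -0.09  1.25 -0.    2.  ] t 7.7 F [-0.5 -0.7 -1.6] gap 0.014023150220783308
[0.36, 0.12, 3.96, -0.04, 0.04, -0.12, 1.0],
```

```bash
python3 -m inch '[[0.2,0.1,2.0,0,0,0,1],[0.2,0,2.0,0,0,0,1],[0,0,0,0,0,0,1],[0,0,0,0,0,0,1],[0,0,0,0,0,0,1]]'
python3 plan.py .511 .154 .155 -16.5 4.3 8 1
python3 - <<'E'
from h import *
o=[]
for c,(u,v) in (('top',(260,225)),('scene',(285,180))):
    p=vision.read_camera(c);im=cv2.cvtColor(p['pixels'],cv2.COLOR_RGB2BGR);o.append(cv2.resize(im[v-40:v+40,u-40:u+40],(400,400),interpolation=cv2.INTER_CUBIC))
cv2.imwrite('pics/c5.png',np.hstack(o))
E
```

```text
clock: 8.2
tcp_pos: [0.5118, 0.1552, 0.1561]
orientation: [0.0, 0.802, 0.598, 0.001]
wrist_force: [-1.0, 0.7, -1.8]
finger_gap: 0.0136
dist mm [-0.8 -1.2 -1.1] rot [ 0.08 -0.04 -0.07] n 1 jaw now -16.57 j [ 0.14  0.25 -0.15  1.16 -0.    2.  ] t 8.2 F [-1.   0.7 -1.8] gap 0.01362561341156928
[-0.14, -0.04, 0.11, 0.08, -0.04, -0.07, 1.0],
```

View pics/c5.png

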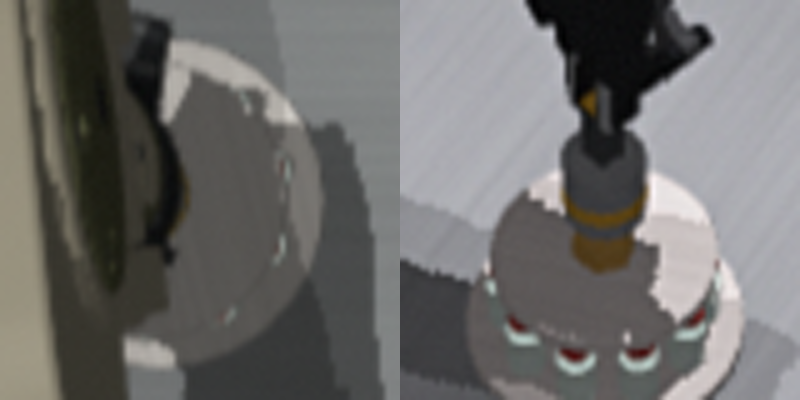

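The scene crop shows the socket (605,185) directly over the nut (603,250). I'll quantify by fitting the projected models in the same camera.

```bash
cat > fit.py <<'E'
from h import *
from scipy.optimize import minimize
S=8
def proj(p,P):
    c=(np.linalg.inv(p['T'])@np.c_[P,np.ones(len(P))].T).T
    return np.c_[p['mtx'][0,0]*c[:,0]/-c[:,2]+p['mtx'][0,2],-p['mtx'][1,1]*c[:,1]/-c[:,2]+p['mtx'][1,2]]
def ring(x,y,z,r,n,a0=0):
    t=a0+np.arange(n)*2*np.pi/n;return np.c_[x+r*np.cos(t),y+r*np.sin(t),np.full(n,z)]
def nutP(x,y,a):
    a=np.radians(a+30);return np.r_[ring(x,y,.07,.030/3**.5,6,a),ring(x,y,.087,.030/3**.5,6,a),ring(x,y,.09,.0285/3**.5,6,a)]
def cylP(x,y,z): return np.r_[ring(x,y,z,.022,60),ring(x,y,z+.045,.022,60)]
def fill(p,P,box):
    u0,v0,u1,v1=box;uv=(proj(p,P)-[u0,v0]+.5)*S
    m=np.zeros(((v1-v0)*S,(u1-u0)*S),np.uint8);h=cv2.convexHull(uv.astype(np.float32));cv2.fillConvexPoly(m,np.round(h*16).astype(np.int32),1,shift=4)
    return cv2.resize(m.astype(np.float32),(u1-u0,v1-v0),interpolation=cv2.INTER_AREA)
E
cat > fitnut.py <<'E'
from fit import *
def img(n,c):
    im=cv2.cvtColor(cv2.imread('pics/'+n+'.png'),cv2.COLOR_BGR2RGB);p=vision.read_camera(c);p=dict(p);p['pixels']=im;return p
for n,c,box in (('scene0','scene',(268,170,303,205)),('top0','top',(232,208,267,243))):
    p=img(n,c);u0,v0,u1,v1=box;I=cv2.cvtColor(p['pixels'],cv2.COLOR_RGB2HSV)[v0:v1,u0:u1]
    # saturation as soft mask, fill hole
    s=np.clip((I[...,1].astype(float)-40)/100,0,1); b=(s>.5).astype(np.uint8)
    cs,_=cv2.findContours(b,cv2.RETR_EXTERNAL,cv2.CHAIN_APPROX_NONE);k=max(cs,key=cv2.contourArea)
    m=np.zeros_like(b);cv2.drawContours(m,[k],-1,1,-1);s=np.where(cv2.erode(m,np.ones((3,3),np.uint8))>0,1,s)*cv2.dilate(m,np.ones((3,3),np.uint8))
    best=[]
    for a in range(-30,30,6):
        f=lambda q:((fill(p,nutP(.512+q[0]/1e3,.154+q[1]/1e3,q[2]*5),box)-s)**2).sum()
        r=minimize(f,[0,0,a/5],method='Nelder-Mead',options=dict(initial_simplex=[[0,0,a/5],[3,0,a/5],[0,3,a/5],[0,0,a/5+1]]))
        best.append((r.fun,.512+r.x[0]/1e3,.154+r.x[1]/1e3,(r.x[2]*5)%60))
    best.sort();print(n,np.round(best[:4],4).tolist(),s.sum())
E
python3 fitnut.py
```

```text
scene0 [[9.9128, 0.5113, 0.1543, 26.5157], [9.9215, 0.5113, 0.1543, 26.5391], [10.0009, 0.5113, 0.1543, 26.3478], [10.0136, 0.5115, 0.1543, 25.842]] 118.42000000000002
top0 [[5.28, 0.5112, 0.1576, 13.2033], [5.5247, 0.5112, 0.1574, 11.5465], [5.5409, 0.511, 0.1575, 14.4623], [5.7189, 0.5109, 0.1574, 12.3681]] 159.06
```

```bash
cat > fitsock.py <<'E'
from fit import *
p=vision.read_camera('scene');s=get_state();t=s['tcp_pos'];zr=t[2]-.0494
im=cv2.cvtColor(p['pixels'],cv2.COLOR_RGB2BGR)
box=(250,140,320,210);u0,v0,u1,v1=box
big=cv2.resize(im[v0:v1,u0:u1],None,fx=8,fy=8,interpolation=cv2.INTER_CUBIC)
def dr(P,col):
    h=cv2.convexHull(((proj(p,P)-[u0,v0]+.5)*8).astype(np.float32));cv2.polylines(big,[h.astype(np.int32)],True,col,1)
dr(cylP(t[0],t[1],zr),(255,0,255))
dr(nutP(.5113,.1543,13.5),(0,255,0))
print(t,zr)
cv2.imwrite('pics/ov_%d.png'%p['shot'],big);print('pics/ov_%d.png'%p['shot'])
E
python3 fitsock.py
```

```text
[0.51146431 0.15581263 0.15573371] 0.1063337053867196
pics/ov_19.png
```

View pics/ov_19.png

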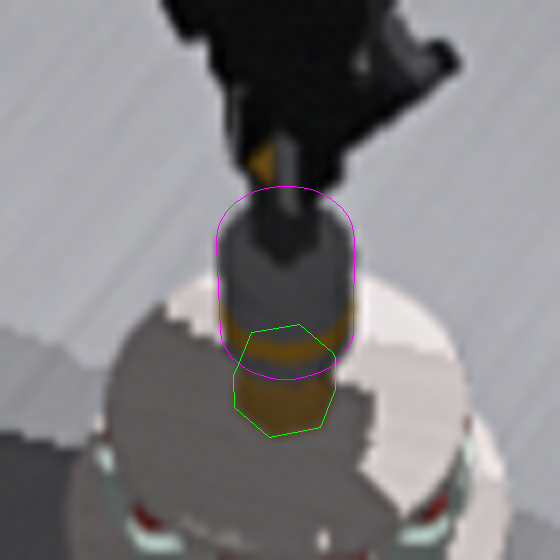

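```bash
cat > zoom.py <<'E'
from fit import *
import sys
p=vision.read_camera('scene');s=get_state();t=s['tcp_pos'];print(t)
x,y,z=t[0],t[1],t[2]-.0494
im=cv2.cvtColor(p['pixels'],cv2.COLOR_RGB2BGR)
u0,v0,u1,v1=265,160,305,200;f=14
b=cv2.resize(im[v0:v1,u0:u1],None,fx=f,fy=f,interpolation=cv2.INTER_CUBIC)
b=np.clip(255*(b/255.)**.6,0,255).astype(np.uint8)
def dr(P,col):
    h=cv2.convexHull(((proj(p,P)-[u0,v0]+.5)*f).astype(np.float32));cv2.polylines(b,[h.astype(np.int32)],True,col,1)
if len(sys.argv)>1:
    dr(ring(x,y,z,.022,60),(255,0,255));dr(ring(x,y,z+.045,.022,60),(255,0,255));dr(nutP(.5113,.1543,13.5),(0,255,0));dr(nutP(.5113,.1543,26),(255,255,0))
fn='pics/z_%d.png'%p['shot'];cv2.imwrite(fn,b);print(fn)
w=cloud(p)
for v in range(172,198,2): print(v,w[v,285].round(4),w[v,281].round(4))
E
python3 zoom.py; cat > nutang.py <<'E'
from fit import *
o=[]
for n,c,(u,v) in (('scene0','scene',(285,187)),('top0','top',(249,225))):
    im=cv2.imread('pics/'+n+'.png');p=vision.read_camera(c);f=20
    for a,xy in ((None,0),(13.5,0)):
        b=cv2.resize(im[v-10:v+10,u-10:u+10],None,fx=f,fy=f,interpolation=cv2.INTER_CUBIC)
        if a:
            xy=(.5113,.1543) if c=='scene' else (.5112,.1576)
            for aa,col in ((13.5,(0,255,0)),(26,(255,0,255))):
                h=cv2.convexHull(((proj(p,nutP(*xy,aa))-[u-10,v-10]+.5)*f).astype(np.float32));cv2.polylines(b,[h.astype(np.int32)],True,col,1)
        o.append(b)
cv2.imwrite('pics/na.png',np.hstack(o)[:, :].reshape(400,1600,3)[:, ::2][::2] if 0 else np.vstack([np.hstack(o[:2]),np.hstack(o[2:])])[:800,:800])
im=cv2.imread('pics/na.png');cv2.imwrite('pics/na.png',cv2.resize(im,(600,600)))
E
python3 nutang.py
```

```text
[0.5113294  0.15583082 0.1555261 ]
pics/z_20.png
172 [0.5166 0.1463 0.1532] [0.5081 0.1408 0.1537]
174 [0.5172 0.1453 0.1467] [0.5094 0.1384 0.1491]
176 [0.5218 0.1375 0.1496] [0.5125 0.1334 0.1482]
178 [0.5232 0.1352 0.1449] [0.5129 0.1324 0.1416]
180 [0.5222 0.1366 0.1348] [0.5124 0.133  0.1325]
182 [0.5231 0.1349 0.129 ] [0.514  0.1302 0.1283]
184 [0.5219 0.1367 0.1182] [0.5139 0.1301 0.1202]
186 [0.5223 0.136  0.1109] [0.5133 0.1308 0.1108]
188 [0.5152 0.1473 0.0857] [0.5049 0.1437 0.083 ]
190 [0.5192 0.1407 0.0868] [0.5058 0.142  0.0769]
192 [0.5201 0.1391 0.0806] [0.5068 0.1401 0.0709]
194 [0.5204 0.1384 0.0729] [0.5083 0.1375 0.066 ]
196 [0.5219 0.1358 0.068 ] [0.5126 0.1304 0.068 ]
```

View pics/na.png

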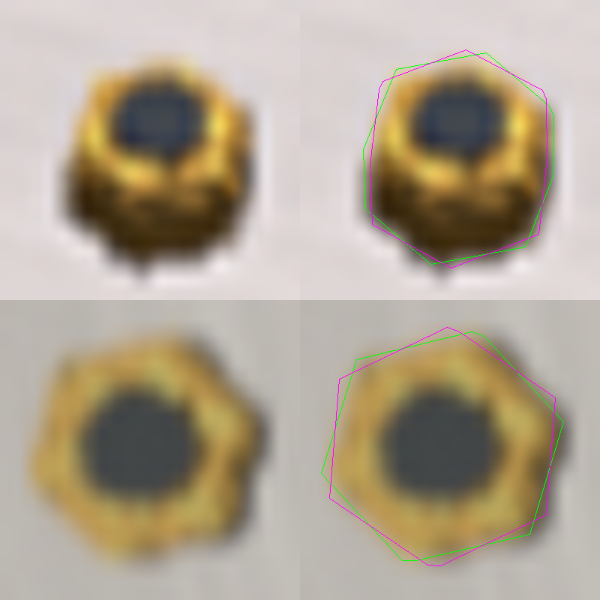

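```bash
ls pics | grep z_
```

```text
z_20.png
```

The top view fits 13.5° well (green outline). Position estimates for the nut span (0.511, 0.153–0.156) and the socket is at (0.511,0.156). The 1.5 mm chamfer should help, so I'll lower to just above contact and feel.

```bash
python3 -m inch '[[-0.05,0.03,0.6,0,0,0,1],[0,0,0.6,0,0,0,1],[0,0,0,0,0,0,1],[0,0,0,0,0,0,1]]' 100
python3 -m inch '[[0,0,0.2,0,0,0,1],[0,0,0.2,0,0,0,1],[0,0,0,0,0,0,1],[0,0,0,0,0,0,1]]'
python3 -m inch '[[0,0,0.2,0,0,0,1],[0,0,0,0,0,0,1],[0,0,0,0,0,0,1]]'
```

```text
clock: 9.0
tcp_pos: [0.5108, 0.1552, 0.1425]
orientation: [-0.0, 0.801, 0.598, -0.0]
wrist_force: [0.1, -0.3, -1.9]
finger_gap: 0.0125
clock: 9.4
tcp_pos: [0.5112, 0.1553, 0.139]
orientation: [-0.0, 0.801, 0.598, 0.0]
wrist_force: [-0.4, -0.4, -2.6]
finger_gap: 0.012
clock: 9.7
tcp_pos: [0.5111, 0.1552, 0.137]
orientation: [-0.0, 0.801, 0.598, -0.0]
wrist_force: [-0.5, -0.6, -2.7]
finger_gap: 0.0125
```

```bash
python3 -m inch '[[0,0,0.2,0,0,0,1],[0,0,0,0,0,0,1],[0,0,0,0,0,0,1]]'; python3 -m inch '[[0,0,0.2,0,0,0,1],[0,0,0,0,0,0,1],[0,0,0,0,0,0,1]]'
```

```text
clock: 10.0
tcp_pos: [0.512, 0.1552, 0.136]
orientation: [0.001, 0.801, 0.598, 0.001]
wrist_force: [-0.9, -0.8, 7.0]
finger_gap: 0.0121
clock: 10.3
tcp_pos: [0.5106, 0.1553, 0.1324]
orientation: [-0.0, 0.801, 0.598, -0.0]
wrist_force: [0.0, 0.1, -2.3]
finger_gap: 0.0122
```

It met 7 N of contact, then slipped further down freely. Continuing.

```bash
for i in 1; do python3 -m inch '[[0,0,0.2,0,0,0,1],[0,0,0,0,0,0,1],[0,0,0,0,0,0,1]]'; done; python3 -m inch '[[0,0,0.2,0,0,0,1],[0,0,0,0,0,0,1],[0,0,0,0,0,0,1]]';python3 -m inch '[[0,0,0.2,0,0,0,1],[0,0,0,0,0,0,1],[0,0,0,0,0,0,1]]'
```

```text
clock: 10.6
tcp_pos: [0.5107, 0.1553, 0.1304]
orientation: [-0.0, 0.801, 0.598, -0.0]
wrist_force: [-0.0, -0.3, -2.5]
finger_gap: 0.0122
clock: 10.9
tcp_pos: [0.511, 0.1553, 0.1288]
orientation: [-0.0, 0.801, 0.598, -0.0]
wrist_force: [-0.7, 1.5, -2.6]
finger_gap: 0.0122
clock: 11.2
tcp_pos: [0.5111, 0.1553, 0.1269]
orientation: [-0.0, 0.801, 0.598, 0.0]
wrist_force: [-0.4, 1.9, -2.5]
finger_gap: 0.0122
```

```bash
python3 -m inch '[[0,0,0.2,0,0,0,1],[0,0,0.2,0,0,0,1],[0,0,0,0,0,0,1],[0,0,0,0,0,0,1]]'; python3 -m inch '[[0,0,0.1,0,0,0,1],[0,0,0.1,0,0,0,1],[0,0,0,0,0,0,1],[0,0,0,0,0,0,1]]';python3 -m inch '[[0,0,0.1,0,0,0,1],[0,0,0,0,0,0,1],[0,0,0,0,0,0,1]]'
```

```text
clock: 11.6
tcp_pos: [0.5111, 0.1553, 0.1228]
orientation: [-0.0, 0.801, 0.598, -0.0]
wrist_force: [-0.6, 1.9, -3.1]
finger_gap: 0.0124
clock: 12.0
tcp_pos: [0.5112, 0.1553, 0.1209]
orientation: [-0.0, 0.801, 0.598, 0.0]
wrist_force: [-0.0, 0.6, -1.4]
finger_gap: 0.0123
clock: 12.3
tcp_pos: [0.5112, 0.1552, 0.12]
orientation: [-0.0, 0.801, 0.598, 0.0]
wrist_force: [-0.8, 1.5, -2.5]
finger_gap: 0.0124
```

```bash
python3 -m inch '[[0,0,0.1,0,0,0,1],[0,0,0,0,0,0,1],[0,0,0,0,0,0,1]]'; python3 -m inch '[[0,0,0.1,0,0,0,1],[0,0,0,0,0,0,1],[0,0,0,0,0,0,1]]'; python3 -m inch '[[0,0,0.1,0,0,0,1],[0,0,0,0,0,0,1],[0,0,0,0,0,0,1]]'; python3 fitsock.py; python3 zoom.py 1
```

```text
clock: 12.6
tcp_pos: [0.5116, 0.1554, 0.1195]
orientation: [0.0, 0.801, 0.598, 0.001]
wrist_force: [-1.1, 2.5, 2.0]
finger_gap: 0.0125
clock: 12.9
tcp_pos: [0.512, 0.1557, 0.1194]
orientation: [0.0, 0.801, 0.598, 0.001]
wrist_force: [-2.0, 2.7, 7.1]
finger_gap: 0.0123
clock: 13.2
tcp_pos: [0.5121, 0.1558, 0.1194]
orientation: [0.001, 0.801, 0.598, 0.002]
wrist_force: [-4.2, 3.1, 14.0]
finger_gap: 0.0122
[0.51211295 0.15577028 0.11936332] 0.06996331872223388
pics/ov_23.png
[0.51207993 0.15576615 0.11936066]
pics/z_24.png
172 [0.5214 0.1385 0.164 ] [ 0.4377  0.252  -0.0017]
174 [0.5199 0.1408 0.153 ] [0.4725 0.1968 0.0668]
176 [0.5184 0.1432 0.1417] [0.4969 0.158  0.1132]
178 [0.5177 0.1441 0.1322] [0.501  0.1512 0.1146]
180 [0.517  0.1451 0.1227] [0.5034 0.1471 0.1122]
182 [0.5178 0.1436 0.1165] [0.5067 0.1418 0.1115]
184 [0.5185 0.1422 0.1101] [0.5123 0.1327 0.1164]
186 [0.523  0.1348 0.1126] [0.5123 0.1323 0.1085]
188 [0.5234 0.134  0.1055] [0.5111 0.134  0.0975]
190 [0.5245 0.1321 0.0998] [0.511  0.1339 0.089 ]
192 [0.5224 0.1353 0.0863] [0.5114 0.1329 0.0818]
194 [0.5213 0.1369 0.0751] [0.511  0.1334 0.0723]
196 [0.5223 0.1352 0.069 ] [0.5145 0.1275 0.0725]
```

```bash
python3 -m inch '[[-0.05,0,-0.1,0,0,0,1],[0,0,0,0,0,0,1],[0,0,0,0,0,0,1],[0,0,0,0,0,0,1],[0,0,0,0,0,0,1]]'; python3 - <<'E'
from h import *
for c in ('scene','top'):
    p=vision.read_camera(c);save(p,c+'9')
    for n in ['bottle','sample_vial','tip_box','socket_small_mid','socket_large_mid','socket_medium_mid']:
        print(c,n,[(np.round(r['location'],1).tolist(),round(r['confidence'],2)) for r in tip_of(p,n)][:3])
E
```

```text
clock: 13.8
tcp_pos: [0.5118, 0.1554, 0.1194]
orientation: [0.0, 0.801, 0.598, 0.001]
wrist_force: [-1.7, 3.7, 8.3]
finger_gap: 0.0118
scene bottle []
scene sample_vial [([389.4, 221.1], 0.56), ([291.5, 367.2], 0.17)]
scene tip_box [([290.5, 367.2], 0.79)]
scene socket_small_mid [([229.4, 278.6], 0.58)]
scene socket_large_mid [([176.8, 337.3], 0.96)]
scene socket_medium_mid [([183.1, 256.5], 0.86), ([285.5, 182.5], 0.56)]
top bottle []
top sample_vial [([213.1, 116.9], 0.53), ([412.0, 119.9], 0.19)]
top tip_box [([411.9, 120.2], 0.97)]
top socket_small_mid [([382.3, 219.1], 0.66)]
top socket_large_mid [([307.2, 118.3], 0.74), ([455.8, 224.1], 0.63)]
top socket_medium_mid [([379.7, 278.4], 0.88)]
```

View pics/ov_23.png

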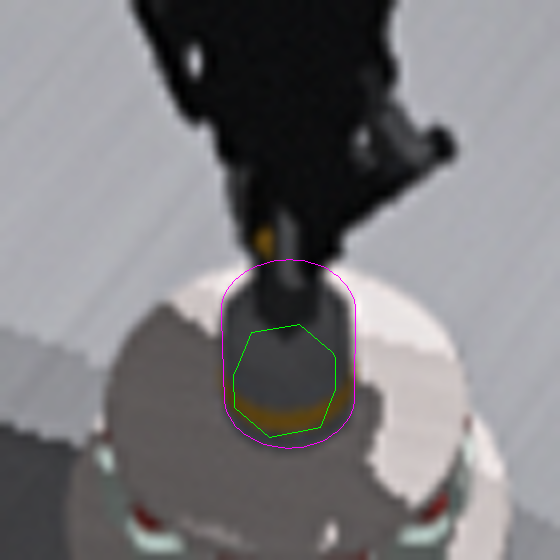

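View pics/scene9.png

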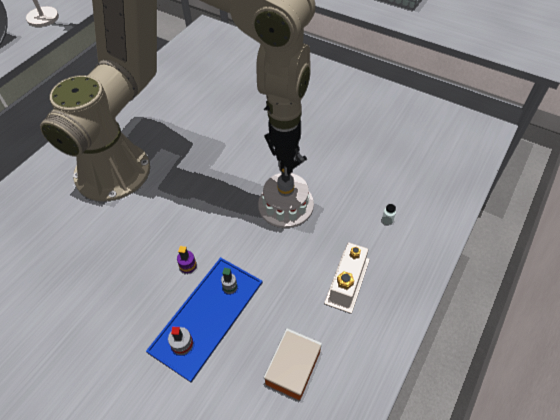

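The scene picture shows the socket seated at (286,185) with the nut fully covered and its rim on the carrier's top. Green (229,279) and red (178,337) are standing on the tray, and box, vial and spares are unchanged. The bottle is now hidden behind the arm, but it was at its place in the earlier picture after the arm's only pass near it. Handing in.

```bash
python3 -c "
from h import *
s=get_state();print(s['clock'],s['wrist_force'],s['tcp_pos'],s['finger_gap']);print(workorder.hand_in())"
```

```text
14.5 [-2.5158236   2.1636049   8.78028635] [0.511853   0.15546187 0.11946621] 0.012169050821002413
the job is handed in; nothing more can be done
None
```

I put the medium (yellow) socket on the clamp nut, fully seated, and handed in at 14.5 s still gripping it. I set the grip to 100 N, and the arm is pressing down with about 9 N.

**Choice of socket:** I tried only the medium socket on the nut. In the top view, the clamp nut measured about 28–31 mm and was clearly between the two spares in size. I did not try the small or large socket, and I did not test the side play.

**Seating:** The socket touched the chamfer with 7 N, then slid down freely. It stopped hard with its rim computed at z = 0.070 m, the carrier's top, and the tool tilted less than about 0.3° from vertical. The camera image also showed the nut fully covered.

**Everything else:**
- **Other sockets:** the green and red sockets were still upright on the tray in the final picture.
- **Box and vial:** both were where they started.
- **Bottle:** the arm hid it in the last pictures, so I could not check it at the end. It was in place at 6.3 s, and there was no sign of contact afterwards.

**Disagreements:**
- The two cameras differed by about 3–4 mm on where things were, so I aimed between them.
- The scene camera's fit gave 26° for the nut's angle, against 13.5° from the top view. I used 13.5°, and the socket went on at that angle.
- The finger gap read 12–14 mm on the 16 mm adapter. I took that as the pads giving way.

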